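# Make up the thread kit and the lens kit from the stock

### The job

Make up the two kits: put the reel of thread and the smaller of the two steel weights into the low grey tray with two square bays, and the spare lens and the eye loupe into the wooden block with two round wells. One thing goes to each bay or well (either one of the pair will do), standing upright on its bottom; all four come off the low stock shelf, over its rail, and the larger weight stays where it is.

Things in the scene. Friction and masses are not known exactly. Their poses are not given: they have to be found in the camera images.
- reel_mid (a point): Reel of thread, a waisted spool with a flange at each end, 27 mm across and 44 mm tall, standing upright on the stock shelf, to be gripped across its diameter in the upper half. The point is its centre, 22 mm above its underside; z is its own axis, up. Belongs in the grey tray.
- objective_mid (a point): Spare lens (microscope objective), a black stepped cylinder with a thin bright band round its middle, 29 mm across and 40 mm tall, standing upright on the stock shelf, to be gripped across its diameter. The point is its centre, 20 mm above its underside; z is its own axis, up. Belongs in the wooden block.
- weight_small_mid (a point): The smaller turned steel weight, a disc-like cylinder 30 mm across and 24 mm tall, standing on the stock shelf. The point is its centre, 12 mm above its underside; z is up. Belongs in the grey tray.
- loupe_mid (a point): Eye loupe, a squat black waisted cup, wide open at the top, 31 mm across and 27 mm tall, standing on the stock shelf. The point is its centre, 13 mm above its underside; z is up. Belongs in the wooden block.
- weight_large_mid (a point): The larger turned steel weight, 41 mm across and 28 mm tall, standing on the bare desk (z = 0) past the far end of the shelf. The point is its centre, 14 mm above its underside. Not wanted: it stays where it is. (Beware of the fixed monitor between robot and work: a screen up to 0.42 m high, from about x = 0.14, y = 0.14 to x = 0.53, y = -0.25. The arm reaches over its left end.)
- thread_tray: Low grey tray with two square bays, fixed on the mat, 109 x 52 x 12 mm. Origin: centre of its underside; x along the row of bays, z up. Bays 50 (x) by 46 mm (y), centred at x = -26.5 and +26.5 mm, y = 0; bottom 3 mm above the origin, 9 mm deep. Keep fingertips 10 mm or more above a thing's underside, clear of the walls, and close them along y, clear of the other bay.
- lens_block: Pale wooden block with two round wells, fixed on the mat, 109 x 56 x 14 mm. Origin: centre of its underside; x along the row of wells, z up. Wells 46 mm across, centred at x = -26.5 and +26.5 mm, y = 0; bottom 5 mm above the origin, 9 mm deep. Keep fingertips 10 mm or more above a thing's underside, clear of the wood, and close them along y, clear of the other well.
- stock_shelf: Low shelf fixed along the desk's left edge: wooden board 220 x 50 mm, its top 36 mm above the origin (centre of its underside, at desk level); x along the board, -y to its front, towards the tray and the block, where a steel rail, top 9 mm above the board, holds the stock in; white ends and back strip 8 mm above the board. The four things stand 56 mm apart at x = -84, -28, 28 and 84 mm, y = 0, in any order.

How it is judged:
At the end, for the whole second after the job is handed in: Reel and small weight stand upright (0.15 rad) on the bottom of the grey tray's bays, one in each; lens and loupe likewise in the block's wells: centres within 12.5 mm of the bay's along x and y, 4 mm in height. The large weight is within 20 mm of its start (((x of reel_mid in the frame of thread_tray between -0.039 and -0.014 m and y of reel_mid in the frame of thread_tray between -0.0125 and 0.0125 m and z of reel_mid in the frame of thread_tray between 0.021 and 0.029 m and angle between each of reel_mid, weight_small_mid's own z axis and vertical below 0.15 rad and x of weight_small_mid in the frame of thread_tray between 0.014 and 0.039 m and y of weight_small_mid in the frame of thread_tray between -0.0125 and 0.0125 m and z of weight_small_mid in the frame of thread_tray between 0.011 and 0.019 m) or (x of reel_mid in the frame of thread_tray between 0.014 and 0.039 m and y of reel_mid in the frame of thread_tray between -0.0125 and 0.0125 m and z of reel_mid in the frame of thread_tray between 0.021 and 0.029 m and angle between each of reel_mid, weight_small_mid's own z axis and vertical below 0.15 rad and x of weight_small_mid in the frame of thread_tray between -0.039 and -0.014 m and y of weight_small_mid in the frame of thread_tray between -0.0125 and 0.0125 m and z of weight_small_mid in the frame of thread_tray between 0.011 and 0.019 m)) and ((x of objective_mid in the frame of lens_block between -0.039 and -0.014 m and y of objective_mid in the frame of lens_block between -0.0125 and 0.0125 m and z of objective_mid in the frame of lens_block between 0.021 and 0.029 m and angle between each of objective_mid, loupe_mid's own z axis and vertical below 0.15 rad and x of loupe_mid in the frame of lens_block between 0.014 and 0.039 m and y of loupe_mid in the frame of lens_block between -0.0125 and 0.0125 m and z of loupe_mid in the frame of lens_block between 0.01425 and 0.02225 m) or (x of objective_mid in the frame of lens_block between 0.014 and 0.039 m and y of objective_mid in the frame of lens_block between -0.0125 and 0.0125 m and z of objective_mid in the frame of lens_block between 0.021 and 0.029 m and angle between each of objective_mid, loupe_mid's own z axis and vertical below 0.15 rad and x of loupe_mid in the frame of lens_block between -0.039 and -0.014 m and y of loupe_mid in the frame of lens_block between -0.0125 and 0.0125 m and z of loupe_mid in the frame of lens_block between 0.01425 and 0.02225 m)) and distance of weight_large_mid from where it was at the start of the episode below 0.02 m); the robot touches nothing.
It fails at once if the large weight is pushed or carried more than 20 mm from its place (distance of weight_large_mid from where it was at the start of the episode above 0.02 m).
It also fails if it takes over 88 s, if anything falls off the work surface, if the arm or the gripper's body presses on something with over 40 N, if the wrist force passes 120 N, or if a joint passes its speed limit or range.

### The arm

A 6-joint arm with a two-finger parallel gripper is mounted at the origin on the work surface; the furniture and walls round the work are solid. World frame = base frame: x ahead of the robot, y to its left, z up, the work surface at z = 0. Lengths are in m, angles in rad, forces in N, time in s.
With the tool pointing down it reaches from about 0.375 to 0.9 m from the base axis. Payload 3.1 kg.
Tool frame: the origin (TCP) lies at the very end of the fingers, on their centre line; the grasp point (between the pads) lies 19 mm behind it (manip.pinch_z is the distance from the TCP to the grasp point, in m); z points along the fingers, y is the line along which they close (so a half turn about z gives the same grasp; the last joint's range is limited). The gripper opens to 85 mm and grips with 20 to 120 N. Pads are 22 mm wide; open, the fingers measure 114 mm over their backs; the gripper's body (76 mm by 85 mm) begins 54 mm behind the grasp point. The pads swing forward as they close: fully open they stand 13 mm farther back than shut.
Start: joints at [0.562, 0.527, 1.433, -0, 1.181, -0.178], TCP at [0.461, 0.422, 0.231] pointing down, gripper open.
Joint ranges: [-3.08, 3.08], [-0.75, 2.2], [0.22, 2.44], [-1.43, 4.57], [0, 2.65], [-2.85, 2.85]. Speed limits (rad/s): [2.79, 2.79, 3.14, 3.14, 3.14, 3.14].

### API

Orientations are given as a unit quaternion [x, y, z, w].
In Python, from station import manip gives the robot as it stands.
- The arm moves only by the tool servo_tool, never from a script. Its argument "commands" is one flat list of numbers, 7 for each row, row after row: the shift along the tool's x, y, z each as a share of 500 mm, from -1 to 1, then the turn, a rotation vector about the tool's x, y, z each as a share of 360 degrees, from -1 to 1, then the opening, from -1 (shut) to 1 (fully open). In form: [dx, dy, dz, rx, ry, rz, claw, dx, dy, dz, rx, ry, rz, claw, ...]. A call has 1 to 12 rows; each row shifts and turns the commanded pose from where the row before left it, along the tool's axes as they then stand; what a row does not reach is not made up. A row lasts 1/12 s, in which the tool goes at most 41.7 mm and 7.16 degrees, less where a joint would pass 70% of its speed; a pose out of reach is approached as far as the arm can. A call with a number of a shift or a turn outside -1 to 1 is refused whole. A call with a gripper value outside its range is refused whole. The fingers move at their own pace and stop on an object; "force" is the grip in N (left out, the last holds). Time passes only in rows, so rows that do not move let the fingers close. It gives the time, the measured TCP pose, the force, the opening and the grip force at its end, in the units of the state.
- manip.sense(): the state, without advancing time (a new reading comes with each control period).
- manip.snapshot(name): name is "scene" or "top" or "wrist"; returns a dict with "img" (480x640x3 uint8, red, green, blue), "mtx" (3x3 intrinsics, pixels), "world_to_cam" (4x4, takes a point from world to camera coordinates). Camera axes: x right, y up, looking along -z (the intrinsics and any distortion apply to the point x, -y, -z); pixel columns grow to the right and rows downward; lengths in m; the calibration is good to about 2 mm. A picture is of the moment at which its call begins. There is no depth.
- manip.sign_off(): hands the job in; it is judged then, once.
Trained networks look in a picture, given as the dict that the camera call returned (one of the last four; its "shot" number tells which), for a name from the list of things; names that differ only in an ending like _2 or _b are one class to them, and where a whole thing is asked for, a point or a joint stands for the part that bears it (a point fixed in the world has none). Each returns a list of dicts, best first, with "conf" (0 to 1); they miss things now and then, are a little off and sometimes report something else, mostly with a low value. They report only what shows in the picture. A call takes as long as a camera call.
- manip.look_for(picture, query): "box" ([left, top, width, height] in pixels, round what is visible of it).
- manip.silhouettes(picture, query): "pixels" (480x640 bool, what is visible of it) and "box" ([left, top, width, height] in pixels, round what is visible of it).
The state is a dict: "t": time; "q": joint angles; "qd": joint speeds; "tau": joint torques, N m; "tcp_pos": TCP position; "tool_rot": TCP orientation; "force": force on the tool from outside, world axes, zero at the start; "ft_torque": the same for the moment, N m; "finger_gap": opening from 0.0 (shut) to 1.0 (fully open); "gripper_force": force on a finger pad.
Only numpy, scipy, OpenCV 4.12 (cv2) and the standard library are available. Lean on these libraries where they do the work, as an engineer would, in place of code of your own. Each camera call takes 0.05 s, during which the arm holds its last target. There are 200 camera calls.

## Working session

There is one attempt and no reset: what is moved stays moved. The work goes in short steps, Python scripts to look and compute and a tool call to move; the robot and the scene stay as the last step left them, time stands still between calls to the robot, and variables do not carry over. Pictures are saved under pics/ and viewed, at most 14 in all, crops included, and the job is handed in when it is done.

Besides the shell and the picture viewer there is one more tool, called in YAML: its name, and indented under it one key for each argument. servo_tool: Moves the arm, as the interface text tells. Its arguments: {"type":"object","properties":{"commands":{"type":"array"},"force":{"type":"number"}},"required":["commands"]}

```bash
mkdir -p pics; ls; cat > h.py <<'E'
import numpy as np, cv2
from station import manip
from scipy.spatial.transform import Rotation as R
def save(p,name,box=None):
    im=p["img"][:,:,::-1]
    if box: l,t,w,h=box; im=cv2.resize(im[t:t+h,l:l+w],None,fx=min(800/w,600/h),fy=min(800/w,600/h))
    cv2.imwrite(f"pics/{name}.png",im)
def ray(p,u,v):
    K=p["mtx"];T=np.array(p["world_to_cam"]);d=np.linalg.inv(K)@[u,v,1]; d=np.array([d[0],-d[1],-d[2]])
    Rm=T[:3,:3]; return -Rm.T@T[:3,3], Rm.T@d
def atz(p,u,v,z):
    o,d=ray(p,u,v); return o+d*(z-o[2])/d[2]
def proj(p,X):
    T=np.array(p["world_to_cam"]);c=T[:3,:3]@np.array(X)+T[:3,3]; q=np.array(p["mtx"])@[c[0],-c[1],-c[2]]; return q[:2]/q[2]
E
python3 - <<'E'
from h import *
s=manip.sense(); print({k:np.round(v,3) for k,v in s.items()})
H={"reel_mid":.058,"objective_mid":.056,"weight_small_mid":.048,"loupe_mid":.05,"weight_large_mid":.014,"thread_tray":.008,"lens_block":.01,"stock_shelf":.036}
for c in ["scene","top","wrist"]:
    p=manip.snapshot(c); save(p,c+"0"); print(c,[k for k in p], "cam",ray(p,320,240)[0].round(3))
    for n,z in H.items():
        for r in manip.silhouettes(p,n)[:2]:
            m=r["pixels"]; v,u=np.nonzero(m); 
            print(n,round(r["conf"],2),np.round(r["box"]),atz(p,u.mean(),v.mean(),z).round(3))
E
```

```text
pics
{'t': np.float64(0.0), 'q': array([ 0.563,  0.528,  1.434, -0.   ,  1.181, -0.179]), 'qd': array([-0.002, -0.   ,  0.001,  0.001, -0.002,  0.   ]), 'tau': array([-1.0000e-03, -4.4236e+01, -1.7803e+01, -0.0000e+00,  8.0000e-03,
        0.0000e+00]), 'tcp_pos': array([0.46 , 0.422, 0.23 ]), 'tool_rot': array([ 0.403,  0.915, -0.001, -0.001]), 'force': array([-0.182, -1.12 ,  0.326]), 'ft_torque': array([-0.016,  0.054,  0.033]), 'gripper_force': np.float64(0.0), 'finger_gap': np.float64(1.0)}
scene ['img', 'mtx', 'world_to_cam', 'shot'] cam [-0.03   0.515  0.604]
reel_mid 0.66 [277. 239.  18.  27.] [0.522 0.217 0.058]
objective_mid 0.55 [297. 262.  18.  29.] [0.464 0.218 0.056]
weight_small_mid 0.82 [317. 290.  19.  26.] [0.41  0.216 0.048]
loupe_mid 0.85 [258. 228.  22.  26.] [0.577 0.217 0.05 ]
weight_large_mid 0.76 [235. 217.  26.  25.] [0.663 0.219 0.014]
thread_tray 0.71 [339. 266.  75.  52.] [0.417 0.12  0.008]
thread_tray 0.16 [260. 230.  18.  22.] [0.622 0.193 0.008]
lens_block 0.6 [314. 245.  76.  45.] [0.479 0.119 0.01 ]
stock_shelf 0.67 [250. 232. 100. 107.] [0.457 0.22
[... 160 characters left out ...]
.  18.  18.] [0.464 0.215 0.056]
weight_small_mid 0.93 [272. 318.  18.  24.] [0.407 0.214 0.048]
loupe_mid 0.87 [271. 208.  21.  22.] [0.573 0.214 0.05 ]
weight_large_mid 0.78 [264. 161.  29.  28.] [0.657 0.217 0.014]
thread_tray 0.84 [306. 303.  73.  40.] [0.413 0.12  0.008]
lens_block 0.64 [308. 268.  73.  38.] [0.475 0.117 0.01 ]
stock_shelf 0.65 [263. 202.  34. 146.] [0.487 0.216 0.036]
wrist ['img', 'mtx', 'world_to_cam', 'shot'] cam [0.417 0.469 0.374]
reel_mid 0.92 [193. 405.  35.  47.] [0.517 0.224 0.058]
weight_small_mid 0.61 [ 84. 326.  42.  39.] [0.402 0.216 0.048]
thread_tray 0.86 [ 44. 353.  41.  37.] [0.391 0.142 0.008]
stock_shelf 0.83 [ 70. 292. 228. 152.] [0.47  0.226 0.036]
```

View pics/top0.png

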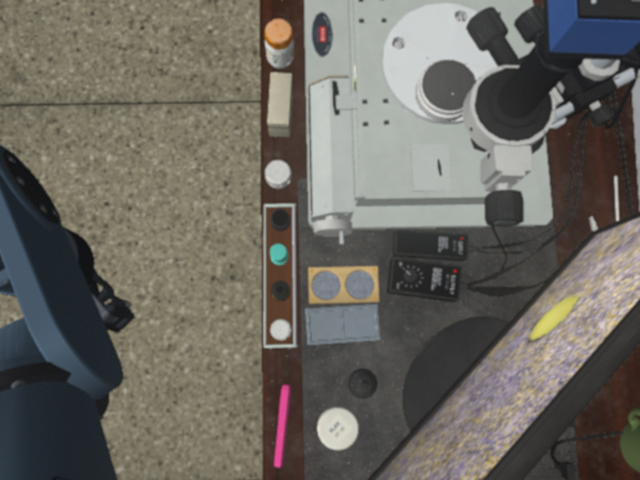

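View pics/wrist0.png

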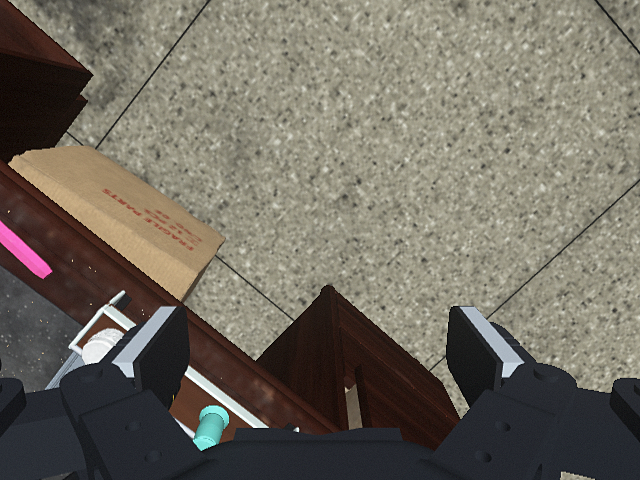

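View pics/scene0.png

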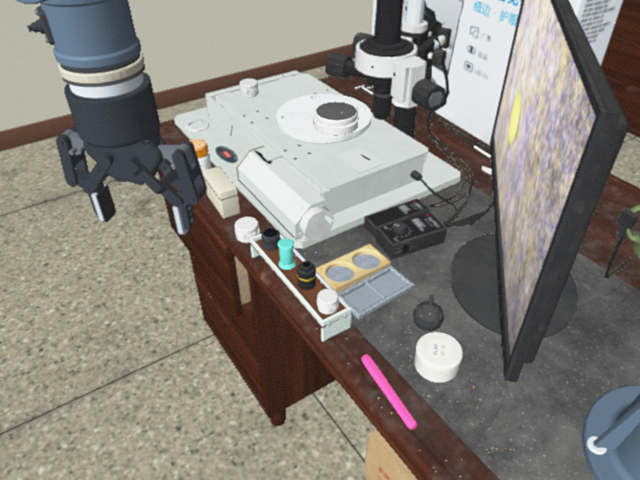

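The top picture shows the shelf at column 280: small weight (280,330), lens (281,290), reel (279,254), loupe (280,218). Right of it lie the block (343,285) and the tray (343,323). The large weight (277,174) is past the far end. Network positions agree with the given 56 mm spacing. Next I turn the tool so that it closes along world x and measure the yaw of the tray and block.

servo_tool:
  commands: [0,0,0,0,0,0.01965,0,0,0,0,0,0,0.01965,0,0,0,0,0,0,0.01965,0,0,0,0,0,0,0.01965,0,0,0,0,0,0,0.01965,0,0,0,0,0,0,0.01965,0,0,0,0,0,0,0,0,0,0,0,0,0,0,0]
  force: 40

```text
t: 2.02
tcp_pos: [0.4611, 0.4219, 0.2313]
tool_rot: [0.706, 0.708, -0.0, -0.0]
force: [-0.2, -0.6, 0.2]
finger_gap: 0.499
gripper_force: 0.0
```

```bash
python3 - <<'E'
from h import *
s=manip.sense(); print(s["t"],s["q"].round(3),s["tcp_pos"].round(4),R.from_quat(s["tool_rot"]).as_matrix().round(3),s["finger_gap"])
for c in ["top","scene"]:
    p=manip.snapshot(c)
    for n,z in {"thread_tray":.012,"lens_block":.014,"stock_shelf":.042}.items():
        m=manip.silhouettes(p,n)[0]["pixels"]; v,u=np.nonzero(m)
        P=np.array([atz(p,a,b,z)[:2] for a,b in zip(u,v)],np.float32)
        (cx,cy),(w,h),a=cv2.minAreaRect(P*1000); print(c,n,round(cx,1),round(cy,1),round(w,1),round(h,1),round(a,2))
    if c=="top": save(p,"top1",(250,190,140,160))
E
```

```text
2.0167 [0.563 0.528 1.433 0.    1.181 0.559] [0.4611 0.4219 0.2313] [[-0.003  1.    -0.   ]
 [ 1.     0.003 -0.   ]
 [-0.    -0.    -1.   ]] 0.4987284638209636
top thread_tray 413.9 120.2 55.8 113.3 2.73Traceback (most recent call last):
  File "<stdin>", line 6, in <module>
IndexError: list index out of range
```

servo_tool:
  commands: [-0.0687,-0.0177,0.01,0,0,0,0,-0.0687,-0.0177,0.01,0,0,0,0,-0.0687,-0.0177,0.01,0,0,0,0,-0.0687,-0.0177,0.01,0,0,0,0,-0.0687,-0.0177,0.01,0,0,0,0,-0.0687,-0.0177,0.01,0,0,0,0,0,0,0,0,0,0,0]

```text
t: 2.75
tcp_pos: [0.4041, 0.2111, 0.2002]
tool_rot: [0.708, 0.706, -0.004, -0.001]
force: [-0.7, -1.0, 0.4]
finger_gap: 0.497
gripper_force: 0.0
```

```bash
python3 - <<'E'
from h import *
s=manip.sense(); print(s["t"],s["q"].round(3),s["tcp_pos"].round(4))
p=manip.snapshot("wrist"); save(p,"wrist1")
p=manip.snapshot("top"); save(p,"top1")
for n,z in {"thread_tray":.012,"lens_block":.014}.items():
  for r in manip.silhouettes(p,n)[:1]:
    m=r["pixels"]; v,u=np.nonzero(m)
    P=np.array([atz(p,a,b,z)[:2] for a,b in zip(u,v)],np.float32)
    (cx,cy),(w,h),a=cv2.minAreaRect(P*1000); print(n,round(cx,1),round(cy,1),round(w,1),round(h,1),round(a,2))
E
```

```text
2.75 [ 0.237  0.353  1.872 -0.002  0.924  0.24 ] [0.4041 0.2111 0.2002]
thread_tray 415.7 85.4 56.3 44.6 4.99
lens_block 475.4 93.4 61.7 58.4 88.8
```

View pics/wrist1.png

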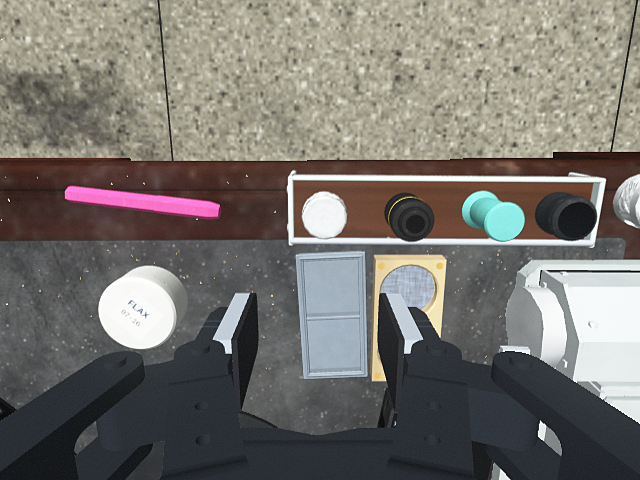

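View pics/top1.png

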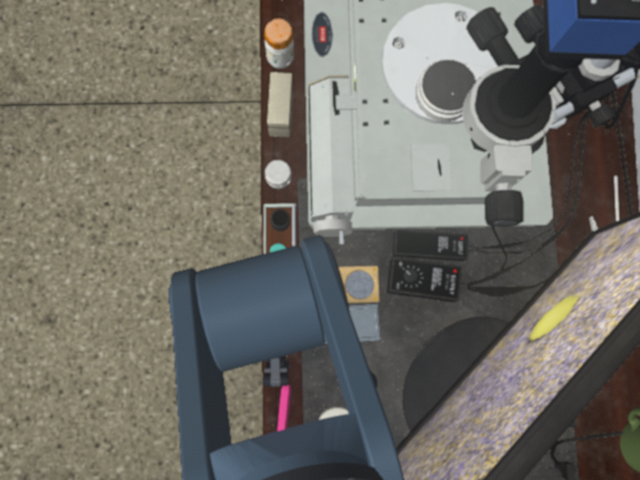

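The wrist picture shows the whole job: weight (325,215), lens (410,217), reel (493,216), loupe (567,216), tray corners (297,254)–(370,376), block to its right.

```bash
python3 - <<'E'
from h import *
s=manip.sense(); print(s["t"],s["tcp_pos"].round(4),s["qd"].round(3))
p=manip.snapshot("wrist"); print(ray(p,320,240)[0].round(3))
for n,z in {"reel_mid":.058,"objective_mid":.056,"weight_small_mid":.048,"loupe_mid":.05,"thread_tray":.012,"lens_block":.014,"stock_shelf":.044}.items():
  for r in manip.silhouettes(p,n)[:1]:
    m=r["pixels"]; v,u=np.nonzero(m)
    P=np.array([atz(p,a,b,z)[:2] for a,b in zip(u,v)],np.float32)
    (cx,cy),(w,h),a=cv2.minAreaRect(P*1000); print(n,round(r["conf"],2),r["box"],P.mean(0).round(4),round(cx,1),round(cy,1),round(w,1),round(h,1),round(a,2))
for n,z,c in [("tray",.012,[(297,254),(365,252),(370,376),(305,379)]),("block",.014,[(374,256),(445,256)]),("shelf",.044,[(290,172),(605,176),(598,243),(291,243)]),("weighttop",.06,[(325,212)]),("looupetop",.063,[(575,216)]),("lenstop",.076,[(413,220)]),("reeltop",.08,[(505,221)])]:
    print(n,[atz(p,u,v,z)[:2].round(4) for u,v in c])
E
```

```text
2.95 [0.4093 0.2165 0.2018] [ 0.019  0.006 -0.01   0.002  0.002 -0.   ]
[0.409 0.281 0.345]
reel_mid 0.63 [452.7, 199.4, 58.7, 52.8] [0.5213 0.2169] 521.3 216.4 26.9 43.9 61.7
objective_mid 0.86 [372.4, 200.2, 50.1, 50.7] [0.4651 0.2159] 464.8 215.6 29.4 36.4 46.28
weight_small_mid 0.97 [294.6, 199.1, 46.0, 47.6] [0.4078 0.2153] 407.8 215.1 30.4 33.2 0.07
loupe_mid 0.96 [520.4, 201.9, 61.4, 46.3] [0.5748 0.2156] 575.0 215.5 30.9 43.3 64.25
thread_tray 0.61 [285.6, 261.3, 72.8, 125.3] [0.4153 0.1236] 415.1 121.3 56.8 114.5 2.75
lens_block 0.78 [362.5, 259.2, 72.2, 129.3] [0.4708 0.1383] 476.5 119.8 58.0 113.5 0.05
stock_shelf 0.67 [278.9, 177.3, 309.9, 80.6] [0.4858 0.2209] 491.8 219.0 53.8 220.5 89.63
tray [array([0.3935, 0.1826]), array([0.4483, 0.1843]), array([0.456 , 0.0716]), array([0.3993, 0.0687])]
block [array([0.4554, 0.1816]), array([0.5124, 0.1816])]
shelf [array([0.3908, 0.2513]), array([0.6099, 0.2488]), array([0.6132, 0.2006]), array([0.3908, 0.2003])]
weighttop [array([0.4149, 0.2262])]
looupetop [array([0.5818, 0.2243])]
lenstop [array([0.4707, 0.2242])]
reeltop [array([0.5278, 0.2245])]
```

servo_tool:
  commands: [0,0,0.06,0,0,0,0,0,0,0.06,0,0,0,0,0,0,0.06,0,0,0,0,0,0,0.06,0,0,0,0,0,0,0.04,0,0,0,0,0,0,0.02,0,0,0,0,0,0,0.01,0,0,0,0,0,0,0,0,0,0,0,0,0,0,0,0,0,-1,0,0,0,0,0,0,-1,0,0,0,0,0,0,-1,0,0,0,0,0,0,-1]
  force: 40

```text
t: 4.35
tcp_pos: [0.4085, 0.216, 0.0471]
tool_rot: [0.707, 0.707, 0.001, 0.0]
force: [-0.8, -0.0, -1.2]
finger_gap: 0.332
gripper_force: 39.5
```

servo_tool:
  commands: [0,0,-0.03,0,0,0,-1,0,0,-0.05,0,0,0,-1,0,0,-0.048,0,0,0,-1,-0.0405,0.0025,0,0,0,0,-1,-0.0405,0.0025,0,0,0,0,-1,-0.0405,0.0025,0,0,0,0,-1,-0.0405,0.0025,0,0,0,0,-1,-0.0405,0.0025,0,0,0,0,-1,-0.0405,0.0025,0,0,0,0,-1,0,0,0,0,0,0,-1,0,0,0,0,0,0,-1]

```text
t: 5.27
tcp_pos: [0.4158, 0.0937, 0.1107]
tool_rot: [0.708, 0.706, 0.0, 0.0]
force: [-0.5, 0.6, -1.3]
finger_gap: 0.327
gripper_force: 39.8
```

```bash
python3 - <<'E'
from h import *
s=manip.sense(); print(s["t"],s["q"].round(3),s["tcp_pos"].round(4),s["force"],s["finger_gap"])
p=manip.snapshot("wrist"); save(p,"wrist2")
E
```

```text
5.2667 [-0.042  0.491  2.032  0.     0.617 -0.04 ] [0.4158 0.0937 0.1107] [-0.45267374  0.6270716  -1.33737638] 0.32655205304561286
```

View pics/wrist2.png

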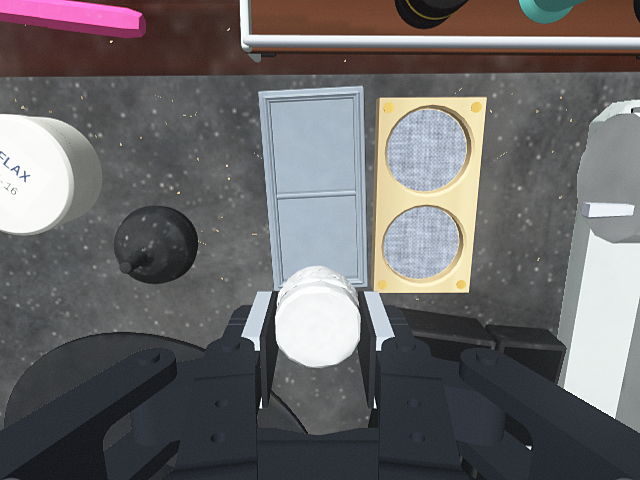

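Weight held upright; tray corners (259,92), (362,87), well rims centred near (428,149) and (422,243). I check these against the calibration before lowering.

```bash
python3 - <<'E'
from h import *
p=manip.snapshot("wrist"); print(manip.sense()["tcp_pos"].round(4))
for n,z,c in [("tray",.012,[(259,92),(362,87)]),("div",.012,[(271,195),(363,192)]),("blockcorn",.014,[(379,97),(487,98),(470,293),(373,291)]),("wells",.014,[(428,149),(422,243)])]:
    print(n,[atz(p,u,v,z)[:2].round(4) for u,v in c])
E
```

```text
[0.4155 0.0947 0.1106]
tray [array([0.3849, 0.177 ]), array([0.4395, 0.1795])]
div [array([0.3897, 0.122 ]), array([0.4415, 0.1237])]
blockcorn [array([0.4484, 0.1743]), array([0.5056, 0.1738]), array([0.5066, 0.0636]), array([0.4489, 0.0649])]
wells [array([0.4761, 0.1474]), array([0.4761, 0.0944])]
```

servo_tool:
  commands: [0,0,0.05,0,0,0,-1,0,0,0.05,0,0,0,-1,0,0,0.05,0,0,0,-1,0,0,0.03,0,0,0,-1,0,0,0.008,0,0,0,-1,0,0,0.004,0,0,0,-1,0,0,0,0,0,0,-1,0,0,0,0,0,0,-1]

```text
t: 6.03
tcp_pos: [0.4146, 0.0953, 0.016]
tool_rot: [0.706, 0.708, -0.0, -0.0]
force: [-2.3, -0.0, 17.0]
finger_gap: 0.331
gripper_force: 41.6
```

servo_tool:
  commands: [0,0,-0.002,0,0,0,-0.1,0,0,0,0,0,0,-0.1,0,0,0,0,0,0,-0.1,0,0,-0.02,0,0,0,-0.1,0,0,-0.06,0,0,0,-0.1,0,0,-0.07,0,0,0,-0.1,0,0,-0.05,0,0,0,0,0,0,0,0,0,0,0,0,0,0,0,0,0,0]

```text
t: 6.78
tcp_pos: [0.4166, 0.0946, 0.1165]
tool_rot: [0.707, 0.707, 0.001, 0.001]
force: [-0.1, 0.8, -0.6]
finger_gap: 0.498
gripper_force: 0.0
```

```bash
python3 - <<'E'
from h import *
s=manip.sense(); print(s["t"],s["tcp_pos"].round(4),s["force"],s["finger_gap"])
p=manip.snapshot("wrist"); save(p,"wrist3")
for n,z in [("weight_small_mid",.015)]:
    r=manip.silhouettes(p,n)[0]; v,u=np.nonzero(r["pixels"]); print(r["conf"],r["box"],atz(p,u.mean(),v.mean(),z))
E
```

```text
6.7833 [0.4166 0.0946 0.1165] [-0.05778441  0.77310471 -0.5690119 ] 0.49770407069478245
0.91 [289.2, 207.4, 55.1, 62.5] [0.41500475 0.09401246 0.015     ]
```

View pics/wrist3.png

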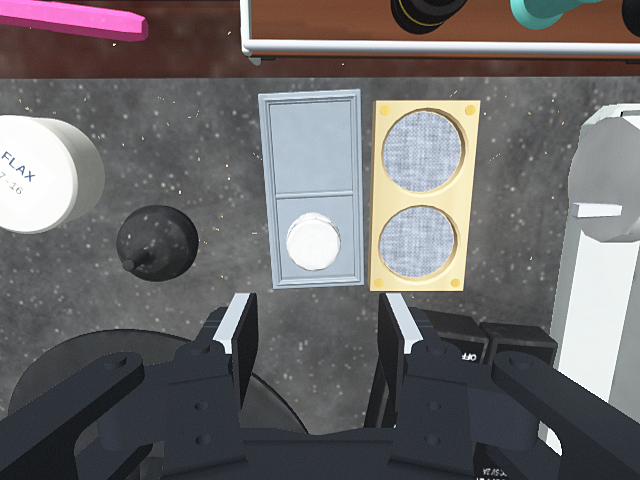

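The weight stands in the middle of the far bay (313,242). Next: the lens.

servo_tool:
  commands: [0.0404,0.0164,0,0,0,0,0,0.0404,0.0164,0,0,0,0,0,0.0404,0.0164,0,0,0,0,0,0.0404,0.0164,0,0,0,0,0,0.0404,0.0164,0,0,0,0,0,0.0404,0.0164,0,0,0,0,0,0,0,0,0,0,0,0,0,0,0,0,0,0,0]

```text
t: 7.55
tcp_pos: [0.4639, 0.216, 0.1135]
tool_rot: [0.706, 0.708, -0.001, -0.001]
force: [0.1, -0.5, 0.4]
finger_gap: 0.504
gripper_force: 0.0
```

servo_tool:
  commands: [0,0,0.04,0,0,0,0,0,0,0.04,0,0,0,0,0,0,0.03,0,0,0,0,0,0,0.02,0,0,0,0,0,0,0,0,0,0,0,0,0,0,0,0,0,-1,0,0,0,0,0,0,-1,0,0,0,0,0,0,-1,0,0,0,0,0,0,-1]

```text
t: 8.3
tcp_pos: [0.4652, 0.2156, 0.0511]
tool_rot: [0.707, 0.707, 0.001, 0.0]
force: [0.7, 0.5, -0.5]
finger_gap: 0.31
gripper_force: 39.3
```

servo_tool:
  commands: [0,0,-0.03,0,0,0,-1,0,0,-0.05,0,0,0,-1,0,0,-0.04,0,0,0,-1,-0.0408,0.0041,0,0,0,0,-1,-0.0408,0.0041,0,0,0,0,-1,-0.0408,0.0041,0,0,0,0,-1,-0.0408,0.0041,0,0,0,0,-1,-0.0408,0.0041,0,0,0,0,-1,-0.0408,0.0041,0,0,0,0,-1,0,0,0,0,0,0,-1,0,0,0,0,0,0,-1]

```text
t: 9.22
tcp_pos: [0.4774, 0.0924, 0.1108]
tool_rot: [0.708, 0.706, 0.0, 0.0]
force: [-0.6, -0.7, -1.7]
finger_gap: 0.307
gripper_force: 39.6
```

servo_tool:
  commands: [0,0,0.05,0,0,0,-1,0,0,0.05,0,0,0,-1,0,0,0.04,0,0,0,-1,0,0,0.025,0,0,0,-1,0,0,0.01,0,0,0,-1,0,0,0.003,0,0,0,-1,0,0,0,0,0,0,-1,0,0,0,0,0,0,-1]

```text
t: 9.88
tcp_pos: [0.4774, 0.0938, 0.0219]
tool_rot: [0.707, 0.708, 0.0, 0.0]
force: [0.4, 0.7, -0.5]
finger_gap: 0.306
gripper_force: 39.5
```

servo_tool:
  commands: [0,0,0.002,0,0,0,-1,0,0,0,0,0,0,-0.1,0,0,0,0,0,0,-0.1,0,0,0,0,0,0,-0.1,0,0,-0.02,0,0,0,-0.1,0,0,-0.06,0,0,0,-0.1,0,0,-0.07,0,0,0,-0.1,0,0,-0.04,0,0,0,0,0,0,0,0,0,0,0,0,0,0,0,0,0,0]

```text
t: 10.72
tcp_pos: [0.4779, 0.0931, 0.117]
tool_rot: [0.707, 0.707, 0.001, 0.001]
force: [-0.7, -0.6, -1.2]
finger_gap: 0.5
gripper_force: 0.0
```

```bash
python3 - <<'E'
from h import *
s=manip.sense(); print(s["t"],s["tcp_pos"].round(4),s["force"],s["finger_gap"])
p=manip.snapshot("wrist"); save(p,"wrist4")
for n,z in [("objective_mid",.025)]:
    r=manip.silhouettes(p,n)[0]; v,u=np.nonzero(r["pixels"]); print(r["conf"],r["box"],atz(p,u.mean(),v.mean(),z))
E
```

```text
10.7167 [0.4779 0.0931 0.117 ] [-0.71593467 -0.61817224 -1.15667186] 0.5000465612016243
0.7 [289.0, 210.4, 56.5, 63.8] [0.47831936 0.0939879  0.025     ]
```

View pics/wrist4.png

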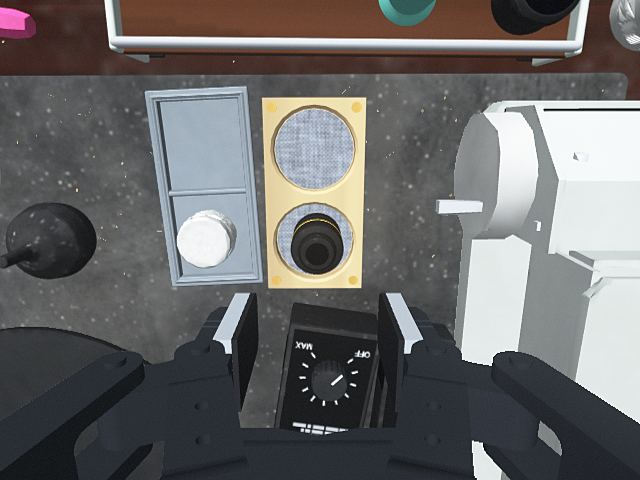

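Lens stands in the far well (317,243). Now the reel.

servo_tool:
  commands: [0.041,0.0146,0,0,0,0,0,0.041,0.0146,0,0,0,0,0,0.041,0.0146,0,0,0,0,0,0.041,0.0146,0,0,0,0,0,0.041,0.0146,0,0,0,0,0,0.041,0.0146,0,0,0,0,0,0,0,0,0,0,0,0,0,0,0,0,0,0,0]

```text
t: 11.48
tcp_pos: [0.5199, 0.2166, 0.1136]
tool_rot: [0.706, 0.708, -0.001, -0.001]
force: [0.0, -0.4, -0.5]
finger_gap: 0.505
gripper_force: 0.0
```

servo_tool:
  commands: [0,0,0.04,0,0,0,0,0,0,0.04,0,0,0,0,0,0,0.03,0,0,0,0,0,0,0.016,0,0,0,0,0,0,0,0,0,0,0,0,0,0,0,0,0,-1,0,0,0,0,0,0,-1,0,0,0,0,0,0,-1,0,0,0,0,0,0,-1]

```text
t: 12.23
tcp_pos: [0.5214, 0.2161, 0.0532]
tool_rot: [0.707, 0.707, 0.001, 0.0]
force: [-0.1, -1.0, -0.6]
finger_gap: 0.265
gripper_force: 39.1
```

servo_tool:
  commands: [0,0,-0.03,0,0,0,-1,0,0,-0.05,0,0,0,-1,0,0,-0.05,0,0,0,-1,-0.0228,-0.0356,0,0,0,0,-1,-0.0228,-0.0356,0,0,0,0,-1,-0.0228,-0.0356,0,0,0,0,-1,-0.0228,-0.0356,0,0,0,0,-1,-0.0228,-0.0356,0,0,0,0,-1,-0.0228,-0.0356,0,0,0,0,-1,0,0,0,0,0,0,-1,0,0,0,0,0,0,-1]

```text
t: 13.15
tcp_pos: [0.4136, 0.1475, 0.1179]
tool_rot: [0.707, 0.707, 0.0, 0.0]
force: [0.6, -0.6, -0.2]
finger_gap: 0.262
gripper_force: 39.2
```

```bash
python3 - <<'E'
from h import *
s=manip.sense(); print(s["t"],s["tcp_pos"].round(4),s["force"],s["finger_gap"])
p=manip.snapshot("wrist"); save(p,"wrist5")
E
```

```text
13.15 [0.4136 0.1475 0.1179] [ 0.5967211  -0.64538875 -0.16341213] 0.262485394592956
```

View pics/wrist5.png

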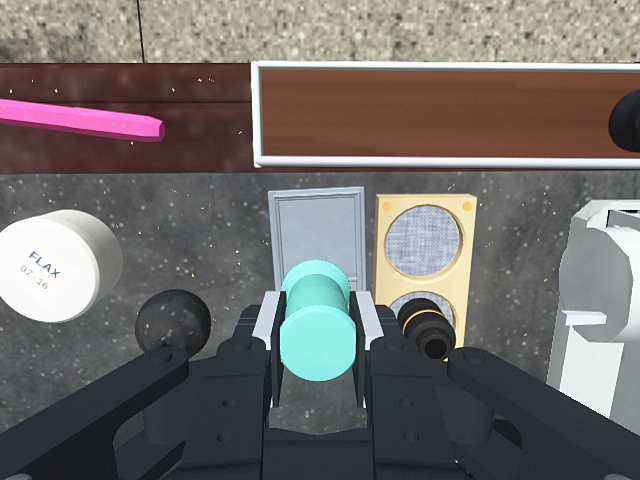

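Reel held upright (317,320). Lowering it into the near bay.

servo_tool:
  commands: [0,0,0.05,0,0,0,-1,0,0,0.05,0,0,0,-1,0,0,0.05,0,0,0,-1,0,0,0.03,0,0,0,-1,0,0,0.01,0,0,0,-1,0,0,0.004,0,0,0,-1,0,0,0,0,0,0,-1,0,0,0,0,0,0,-1]

```text
t: 13.87
tcp_pos: [0.4145, 0.1481, 0.0213]
tool_rot: [0.707, 0.707, 0.0, 0.0]
force: [-2.0, -0.4, 7.0]
finger_gap: 0.265
gripper_force: 39.1
```

servo_tool:
  commands: [0,0,0.001,0,0,0,-1,0,0,0,0,0,0,-0.1,0,0,0,0,0,0,-0.1,0,0,0,0,0,0,-0.1,0,0,-0.02,0,0,0,-0.1,0,0,-0.06,0,0,0,-0.1,0,0,-0.07,0,0,0,-0.1,0,0,-0.04,0,0,0,0,0,0,0,0,0,0,0,0,0,0,0,0,0,0]

```text
t: 14.7
tcp_pos: [0.4154, 0.1479, 0.1158]
tool_rot: [0.707, 0.707, 0.002, 0.001]
force: [-0.9, -0.5, -0.3]
finger_gap: 0.498
gripper_force: 0.0
```

```bash
python3 - <<'E'
from h import *
s=manip.sense(); print(s["t"],s["tcp_pos"].round(4),s["force"],s["finger_gap"])
p=manip.snapshot("wrist"); save(p,"wrist6")
for n,z in [("reel_mid",.025),("loupe_mid",.05)]:
  for r in manip.silhouettes(p,n)[:1]:
    v,u=np.nonzero(r["pixels"]); print(n,r["conf"],r["box"],atz(p,u.mean(),v.mean(),z))
E
```

```text
14.7 [0.4154 0.1479 0.1158] [-0.87438673 -0.50228867 -0.31404551] 0.49792296100818023
reel_mid 0.76 [291.6, 211.1, 47.0, 66.8] [0.41458705 0.14817108 0.025     ]
loupe_mid 0.79 [603.3, 87.5, 36.7, 68.5] [0.56003971 0.21431965 0.05      ]
```

View pics/wrist6.png

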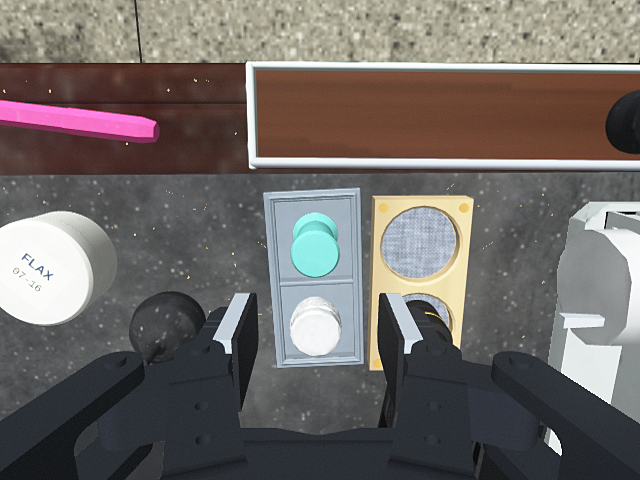

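Reel stands in the near bay (315,245). Before the loupe I check how high the microscope's round arm end is beside the shelf: pin tip at top (341,243), wrist (563,322).

```bash
python3 - <<'E'
from h import *
w=manip.snapshot("wrist"); t=manip.snapshot("top"); sc=manip.snapshot("scene"); save(sc,"scene2",(200,170,220,165))
def tri(L):
    A=0;b=0
    for p,u,v in L:
        o,d=ray(p,u,v); d/=np.linalg.norm(d); M=np.eye(3)-np.outer(d,d); A=A+M;b=b+M@o
    return np.linalg.solve(A,b)
print(tri([(w,563,322),(t,341,243)]))
# columns/rows of height at corner of the disc: left edge y in top as function of z
for z in (.05,.08,.1): print(z,atz(t,313,225,z).round(3),atz(w,600,208,z).round(3),atz(sc,318,203,z).round(3))
E
```

```text
[0.53204659 0.12242212 0.06655101]
0.05 [0.564 0.164 0.05 ] [0.551 0.174 0.05 ] [0.615 0.097 0.05 ]
0.08 [0.558 0.165 0.08 ] [0.531 0.18  0.08 ] [0.58 0.12 0.08]
0.1 [0.554 0.165 0.1  ] [0.518 0.184 0.1  ] [0.557 0.135 0.1  ]
```

View pics/scene2.png

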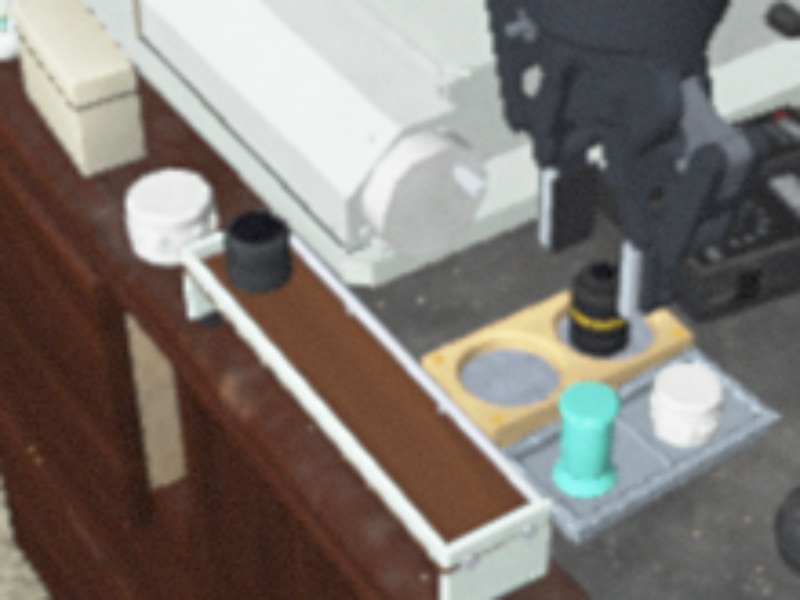

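Scene view confirms three things standing properly and the loupe near the shelf's far end; the microscope arm (y < 0.165, about 0.09 high) is clear. Now the loupe.

servo_tool:
  commands: [0.0169,0.0404,0,0,0,0,0,0.0169,0.0404,0,0,0,0,0,0.0169,0.0404,0,0,0,0,0,0.0169,0.0404,0,0,0,0,0,0.0169,0.0404,0,0,0,0,0,0.0169,0.0404,0,0,0,0,0,0.0169,0.0404,0,0,0,0,0,0.0169,0.0404,0,0,0,0,0,0,0,0,0,0,0,0,0,0,0,0,0,0,0]

```text
t: 15.83
tcp_pos: [0.5758, 0.2154, 0.1135]
tool_rot: [0.707, 0.707, -0.001, -0.0]
force: [-0.5, -0.5, -0.0]
finger_gap: 0.497
gripper_force: 0.0
```

servo_tool:
  commands: [0,0,0.04,0,0,0,0,0,0,0.04,0,0,0,0,0,0,0.03,0,0,0,0,0,0,0.02,0,0,0,0,0,0,0.006,0,0,0,0,0,0,0,0,0,0,0,0,0,0,0,0,0,-1,0,0,0,0,0,0,-1,0,0,0,0,0,0,-1,0,0,0,0,0,0,-1]

```text
t: 16.67
tcp_pos: [0.5761, 0.2154, 0.0477]
tool_rot: [0.707, 0.707, 0.001, 0.0]
force: [-0.3, 0.5, 0.1]
finger_gap: 0.347
gripper_force: 39.5
```

servo_tool:
  commands: [0,0,-0.03,0,0,0,-1,0,0,-0.05,0,0,0,-1,0,0,-0.05,0,0,0,-1,-0.0231,-0.0329,0,0,0,0,-1,-0.0231,-0.0329,0,0,0,0,-1,-0.0231,-0.0329,0,0,0,0,-1,-0.0231,-0.0329,0,0,0,0,-1,-0.0231,-0.0329,0,0,0,0,-1,-0.0231,-0.0329,0,0,0,0,-1,0,0,0,0,0,0,-1,0,0,0,0,0,0,-1]

```text
t: 17.58
tcp_pos: [0.4768, 0.1458, 0.1123]
tool_rot: [0.707, 0.707, 0.0, 0.0]
force: [0.5, -0.6, -0.1]
finger_gap: 0.338
gripper_force: 39.6
```

```bash
python3 - <<'E'
from h import *
s=manip.sense(); print(s["t"],s["tcp_pos"].round(4),s["force"],s["finger_gap"])
p=manip.snapshot("wrist"); save(p,"wrist7")
E
```

```text
17.5833 [0.4768 0.1458 0.1123] [ 0.45172027 -0.55510287 -0.14545482] 0.33781480572208333
```

View pics/wrist7.png

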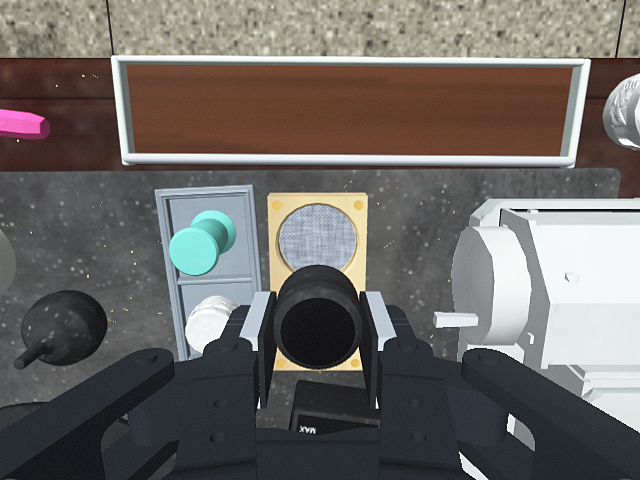

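Loupe held upright (318,320), over the free near well. Lowering.

servo_tool:
  commands: [0,0,0.05,0,0,0,-1,0,0,0.05,0,0,0,-1,0,0,0.05,0,0,0,-1,0,0,0.028,0,0,0,-1,0,0,0.008,0,0,0,-1,0,0,0.004,0,0,0,-1,0,0,0,0,0,0,-1,0,0,0,0,0,0,-1]

```text
t: 18.3
tcp_pos: [0.4779, 0.1465, 0.0186]
tool_rot: [0.707, 0.707, 0.0, 0.0]
force: [-3.3, -0.8, 14.9]
finger_gap: 0.341
gripper_force: 41.1
```

servo_tool:
  commands: [0,0,0,0,0,0,-0.1,0,0,0,0,0,0,-0.1,0,0,0,0,0,0,-0.1,0,0,-0.02,0,0,0,-0.1,0,0,-0.06,0,0,0,-0.1,0,0,-0.07,0,0,0,-0.1,0,0,-0.05,0,0,0,0,0,0,0,0,0,0,0,0,0,0,0,0,0,0]

```text
t: 19.05
tcp_pos: [0.4783, 0.1462, 0.1187]
tool_rot: [0.707, 0.707, 0.002, 0.001]
force: [-0.7, 0.3, 0.1]
finger_gap: 0.501
gripper_force: 0.0
```

```bash
python3 - <<'E'
from h import *
s=manip.sense(); print(s["t"],s["tcp_pos"].round(4),s["force"],s["finger_gap"])
p=manip.snapshot("wrist"); save(p,"wrist8")
for n,z in [("reel_mid",.025),("loupe_mid",.018),("objective_mid",.025),("weight_small_mid",.015)]:
  for r in manip.silhouettes(p,n)[:1]:
    v,u=np.nonzero(r["pixels"]); print(n,r["conf"],r["box"],atz(p,u.mean(),v.mean(),z))
E
```

```text
19.05 [0.4783 0.1462 0.1187] [-0.71250494  0.268422    0.05298294] 0.5013874613586422
reel_mid 0.88 [171.7, 208.9, 61.8, 63.4] [0.41279895 0.14846812 0.025     ]
loupe_mid 0.85 [289.3, 211.3, 53.3, 60.5] [0.47841887 0.14538118 0.018     ]
objective_mid 0.9 [293.6, 294.1, 47.0, 66.3] [0.47810978 0.09392827 0.025     ]
weight_small_mid 0.69 [187.2, 290.1, 47.3, 50.0] [0.4086234  0.10010392 0.015     ]
```

View pics/wrist8.png

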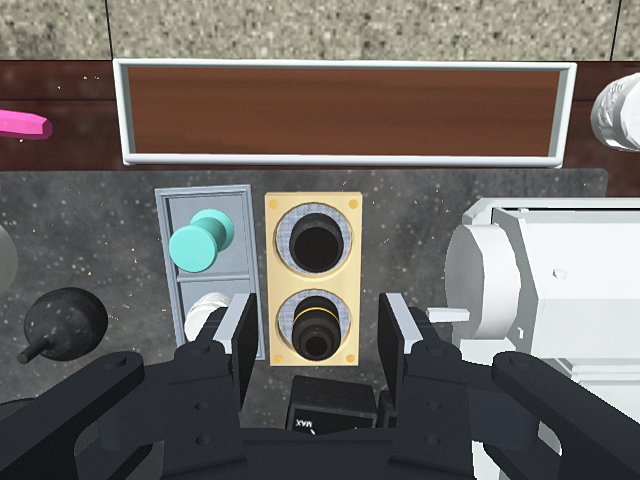

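The picture shows loupe (316,245) and lens (316,328) in the wells, reel (202,240) and weight (207,315) in the bays, all upright; the large weight is untouched at the right edge and the gripper is clear.

```bash
python3 -c "
from station import manip
print(manip.sign_off())"
```

```text
the job is handed in; nothing more can be done
None
```

I placed all four items and handed the job in after about 19 s of robot time: the reel and small weight are in the grey tray, and the lens and loupe are in the wooden block. The last picture shows them upright and the large weight where it started; the hand-in returned no verdict.

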